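# Book in, load and clamp sample jars on a shaker with its ratchet

## Robot

A 7-joint arm with a two-finger parallel gripper is mounted at the origin on the work surface. World frame = base frame: x ahead of the robot, y to its left, z up, the work surface at z = 0. Lengths are in m, angles in rad, forces in N, time in s.
With the tool pointing down it reaches from about 0.425 to 0.95 m from the base axis. Payload 4.7 kg.
Tool frame: the origin (TCP) lies on the centre line of the jaws, within the pads' length; the fingertips stand robot.nose_length ahead of it and the grasp point (between the pads) lies 8 mm behind it (robot.nose_length is the distance from the TCP to the fingertips, in m); z points along the fingers, y is the line along which they close (so a half turn about z gives the same grasp; the last joint's range is limited). The gripper opens to 85 mm and grips with 20 to 120 N. Pads are 22 mm wide; open, the fingers measure 114 mm over their backs; the gripper's body (76 mm by 85 mm) begins 54 mm behind the grasp point. The pads swing forward as they close: fully open they stand 13 mm farther back than shut.
Start: joints at [1.261, 0.469, -0.049, 1.532, 0.024, 1.141, -0.082], TCP at [0.187, -0.649, 0.242] pointing down, gripper open.
Joint ranges: [-2.59, 2.59], [-0.33, 1.99], [-1.39, 1.29], [0.1, 2.45], [-1.04, 4.18], [0.21, 1.99], [-2.66, 2.66]. Speed limits (rad/s): [2.57, 2.57, 3.14, 3.14, 3.14, 3.14, 3.14].

## Interface

Orientations are given as [roll, pitch, yaw] about the fixed x, y, z axes, in that order (R = Rz(yaw) Ry(pitch) Rx(roll)).
In Python, from plant import robot gives the robot as it stands. Calls block until the motion is done:
- robot.goto(position, orientation): joint-space move of the TCP to a pose.
- robot.move_straight(position, vel=0.15, attitude=None, contact_N=None): straight line of the TCP; attitude=None keeps the orientation; vel is the mean speed in m/s. With contact_N (N) it stops when the force on the tool has changed by that much, and returns True; else False.
- robot.move_joints(angles): joint-space move.
- robot.grip(opening, strength=None): opening from 0.0 (shut) to 1.0 (fully open); strength is the grip in N (None keeps the last); returns when the fingers have stopped.
- robot.sleep(seconds).
- robot.inverse_kinematics(position, orientation): joint angles nearest the present ones, or None.
- robot.sense(): the state.
- robot.grab_frame(name): name is "scene" or "top"; returns a dict with "image" (384x512x3 uint8, red, green, blue), "range_z" (384x512 float32, m along the optical axis (not along the pixel's ray), 0 where there is no reading), "fx", "fy", "cx", "cy" (pixels), "R" (3x3) and "t" (3): a world point X has camera coordinates R X + t. Camera axes: x right, y down, z forward; pixel columns grow to the right and rows downward; lengths in m; the calibration is good to about 2 mm. A picture is of the moment at which its call begins.
A pose or a line that the arm cannot do raises robot.IKError and nothing moves.
- robot.close_job(): hands the job in; it is judged then, once.
The state is a dict: "t": time; "joint_pos": joint angles; "joint_velocities": joint speeds; "effort": joint torques, N m; "tcp_pos": TCP position; "tcp_rot": TCP orientation; "wrist_force": force on the tool from outside, world axes, zero at the start; "torque": the same for the moment, N m; "opening": opening from 0.0 (shut) to 1.0 (fully open); "gripper_force": force on a finger pad.
Only numpy, scipy, OpenCV 4.12 (cv2) and the standard library are available. Lean on these libraries where they do the work, as an engineer would, in place of code of your own. Each camera call takes 0.05 s, during which the arm holds its last target. There are 200 camera calls.

## Task

First book the run in: take the hand scanner from its cradle, aim it at the barcode on the run card, hold it steady there for a good second, and lay it back in its cradle. Then stand every sample jar upright in one row between the two clamp bars on the shaker tray, flip the ratchet's pawl lever, which was left on loosen, over to tighten, and work the ratchet handle to and fro until the spring bar is pressed well back (about 5 mm or more) and holds all the jars fast. Leave the other things on the bench alone.

Things in the scene. Friction and masses are not known exactly. Their poses are not given: they have to be found in the camera images.
- shaker: Cream orbital shaker, base 270 x 270 mm; dark tray, top 100 mm above the bench. Origin under the middle of its base, z up; y along the clamp screw, from the ratchet to the fixed bar; x along the bars (control panel on the +x side, which faces the robot). Jars stand in one row between the two bars.
- fixed_face (a point): Middle of the rubber face of the clamp's fixed aluminium bar (216 mm long in the shaker's x, top 154 mm above the bench, 17 mm thick), at y = +50 mm of the shaker frame. The blue spring bar faces it.
- bar_face (a point): Middle of the rubber face of the spring bar, 137 mm above the bench; the bar is 212 mm long, top 154 mm above the bench, and the screw moves it towards the fixed bar. Slot 74 mm wide when fully open, at the start up to 5 mm less. Behind it a carriage and an end bracket (top 158 mm above the bench).
- spring_bar (a joint): How far the spring bar is pressed back against its springs, m: 0 with nothing pressed, at most about 8 mm with jars in the slot, where the screw reaches its stop (4 N per mm, shared by the jars).
- screw_axis (a point): Centre of the ratchet head, on the axis of the screw, 138 mm above the bench, at y = -139 mm of the shaker frame. The ratchet wrench stays on the screw and swings in the upright plane through this point (plane of the shaker's x and z).
- handle (a joint): Angle of the ratchet handle, rad, -0.85 to 0.85: 0 = straight up, positive = leaning to the shaker's +x (towards the robot); it stays where left. Moved the way the pawl lever is set, it drives the screw (4 mm of bar per rad, 5 to 8 N at the grip); moved back it only clicks (teeth 26 degrees apart). Driving to positive tightens, to negative loosens.
- handle_grip (a point): Middle of the handle's black round grip, 98 mm from the screw axis; the grip is 25 mm in diameter and reaches from 72 to 120 mm from the axis.
- selector (a joint): Ratchet reversing lever (pawl lever) on the head, rad: -0.40 = set to loosen, +0.40 = set to tighten; stiff, it stays where it is left and is carried round with the handle. A push of 2 to 8 N on its tab, towards the shaker's +x, flips it to tighten; if a tooth holds it, the handle swings along a little before it goes.
- selector_tab (a point): Middle of the pawl lever's red thumb tab: a round pin, 12 mm in diameter, along the shaker's y, from 11 to 44 mm outside the handle's plane (towards -y, away from the tray). This point is 34 mm outside the plane, and 22 mm from the lever's pivot, which lies 37 mm from the screw axis along the handle.
- cradle: Charging cradle of the scanner, fixed to the bench. Origin under its middle; x axis along the scanner, nose towards +x. Its deck, 34 mm wide and 96 mm long, is 55 mm above the bench.
- cradle_seat (a point): Where point scanner_body lies when the scanner is home: 68 mm above the bench, over the cradle's middle. Lips 50 mm apart and 11 mm higher than the deck stand on either side, 22 to 40 mm ahead of and 38 to 56 mm behind this point; between them the sides are free for the fingers.
- scanner_body (a point): Middle of the hand scanner: light grey, 125 x 40 x 26 mm, loose, 160 g, lying flat in its cradle; x axis along the body towards the nose, z up. At the front a dark nose, 46 mm wide, is bent 60 degrees downwards and reaches 40 mm below the body's underside.
- scanner_beam (a point): Middle of the scanner's reading window, at the end of the nose: 87 mm ahead of and 46 mm below scanner_body. Its x axis is the reading beam (60 degrees below level when the scanner is level). It reads a code that its beam meets (within 15 mm), 60 to 200 mm from the window, no more than 40 degrees off square.
- run_card: Run card on a 130 x 100 x 4 mm blue board, fixed flat on the bench, z up.
- code (a point): Middle of the barcode (66 x 30 mm) on the run card, facing up, 5 mm above the bench; z up.
- jar_a_mid (a point): Centre (50 mm up) of the white sample jar with the blue lid: round, 100 mm high, body 60 mm in diameter, lid 54 mm in diameter and 22 mm high (78 to 100 mm), 0.24 kg (most of it in the lowest third), loose. May be absent.
- jar_b_mid (a point): Centre (50 mm up) of the white sample jar with the orange lid: round, 100 mm high, body 60 mm in diameter, lid 54 mm in diameter and 22 mm high (78 to 100 mm), 0.24 kg (most of it in the lowest third), loose. May be absent.
- jar_c_mid (a point): Centre (50 mm up) of the white sample jar with the green lid: round, 100 mm high, body 60 mm in diameter, lid 54 mm in diameter and 22 mm high (78 to 100 mm), 0.24 kg (most of it in the lowest third), loose. May be absent.
- orange_rack_mid (a point): Bystander, to be left alone: orange 138 x 96 x 38 mm rack with small tubes; point at its centre.
- green_rack_mid (a point): Bystander, to be left alone: green 96 x 54 x 38 mm rack with small tubes; point at its centre.
- tip_box_mid (a point): Bystander, to be left alone: white box with a light blue lid, 122 x 84 x 70 mm; point at its centre.
- reagent_mid (a point): Bystander, to be left alone: brown bottle with a white cap, 44 mm in diameter, 98 mm high; point at its centre.
- timer_mid (a point): Bystander, to be left alone: white bench timer, 70 x 70 x 22 mm; point at its centre.
There are look-alikes about, which are no part of the job. Leave any red look-alike of the part that bears jar_b_mid alone.

How it is judged:
By the outcome, as a careful person would: the job done as asked, in the order asked, and still so for the second after the job is handed in, with the robot touching nothing.
Of jar_a, jar_b, jar_c only 2 to 3 are there at a start; the rules pass over those that are not, and their reading is None.
At some moment in a run one of jar_a, jar_b, jar_c may be knocked a few centimetres aside while the robot is not near it.
It also fails if it takes over 208 s, if anything falls off the work surface, if the arm or the gripper's body presses on something with over 40 N, if the wrist force passes 120 N, or if a joint passes its speed limit or range.

## Working session

There is one attempt and no reset: what is moved stays moved. The work goes in short steps, each a Python script; the robot and the scene stay as the last script left them, time stands still between calls to the robot, and variables do not carry over. Pictures are saved under pics/ and viewed, at most 14 in all, crops included, and the job is handed in when it is done.

```bash
ls; mkdir -p pics
python3 - <<'E'
from plant import robot
import cv2,numpy as np,pickle
for n in("scene","top"):
    f=robot.grab_frame(n); pickle.dump(f,open(f"pics/{n}0.pkl","wb"))
    cv2.imwrite(f"pics/{n}0.png",cv2.resize(f["image"][...,::-1],(800,600),interpolation=cv2.INTER_CUBIC))
    print(n,f["fx"],f["fy"],f["cx"],f["cy"],(-f["R"].T@f["t"]).round(3),f["R"].round(3).tolist())
s=robot.sense();print(s,robot.nose_length)
E
```

```text
pics
scene 390.2564729641287 390.2564729641287 262.446784662862 187.2812041404234 [ 1.48  -0.503  0.832] [[0.453, 0.891, -0.025], [0.461, -0.258, -0.849], [-0.763, 0.373, -0.528]]
top 482.69166996728563 482.69166996728563 252.67047935176547 196.59269852279013 [ 0.393 -0.002  1.504] [[-0.022, -1.0, 0.005], [-0.997, 0.022, -0.075], [0.075, -0.006, -0.997]]
{'t': 0.1, 'joint_pos': array([ 1.26112243,  0.46936629, -0.04860223,  1.5335903 ,  0.02414094,
        1.14101511, -0.0823108 ]), 'joint_velocities': array([-0.0006188 , -0.00170631,  0.00076023, -0.00249224, -0.00033491,
        0.00181668,  0.00025075]), 'effort': array([ 6.64028012e-04, -5.11515391e+01, -4.66805371e-02, -2.38389981e+01,
        1.09014378e-02,  4.39107258e-03,  4.07573452e-05]), 'tcp_pos': array([ 0.18690553, -0.64806883,  0.24135597]), 'tcp_rot': array([-3.13980328e+00,  9.75765109e-05,  2.80816138e-01]), 'wrist_force': array([-0.91620541, -0.29063569,  0.05440268]), 'torque': array([ 0.01164247, -0.03498215, -0.0394081 ]), 'gripper_force': 0.0, 'opening': 1.0028372479856675} 0.011
```

View pics/scene0.png

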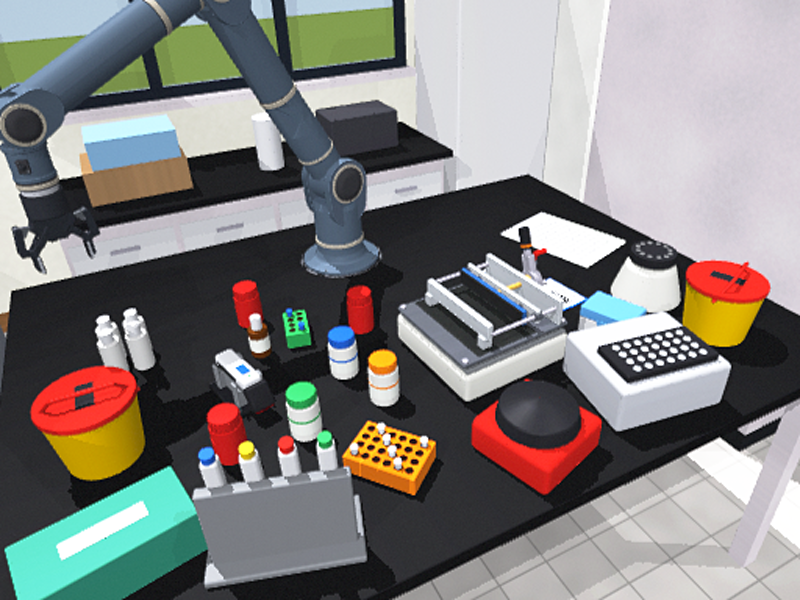

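View pics/top0.png

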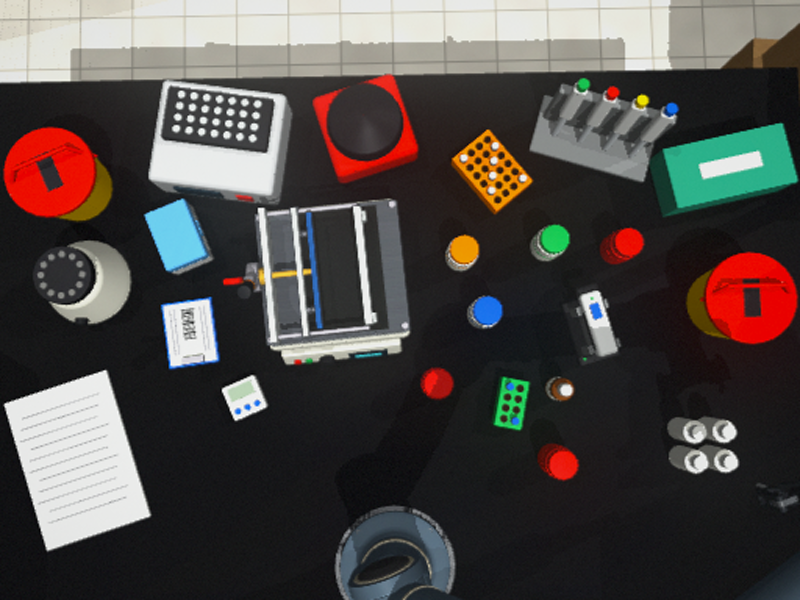

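The two views show three jars, blue at top px (485,312), orange (463,252) and green (553,242). There are three red look-alikes at (437,383), (558,462) and (622,245). The scanner is at (595,315), the shaker at (335,280) with the ratchet at (240,285), and the card at (190,333). The orange-lidded jar at top (463,252) / scene (383,375) fits jar_b because it has an orange lid on a white body; the red ones are red all over. Next is an enlarged crop of these.

```bash
cat > h.py <<'E'
import numpy as np,cv2,pickle
def load(n,k=0): return pickle.load(open(f"pics/{n}{k}.pkl","rb"))
def cloud(f):
    z=f["range_z"];v,u=np.mgrid[:z.shape[0],:z.shape[1]]
    c=np.stack([(u-f["cx"])/f["fx"]*z,(v-f["cy"])/f["fy"]*z,z],-1)
    P=(c-f["t"])@f["R"]; P[z==0]=np.nan; return P
def hsv(f): return cv2.cvtColor(f["image"],cv2.COLOR_RGB2HSV)
def ray(f,u,v,h):
    d=f["R"].T@np.array([(u-f["cx"])/f["fx"],(v-f["cy"])/f["fy"],1]); o=-f["R"].T@f["t"]
    return o+d*(h-o[2])/d[2]
def proj(f,X):
    c=f["R"]@np.asarray(X)+f["t"]; return np.array([c[0]/c[2]*f["fx"]+f["cx"],c[1]/c[2]*f["fy"]+f["cy"]])
LIDS={"a":(100,125),"b":(12,22),"c":(50,85)}
def jars(f):
    "lid discs near z=0.1 above bench (or 0.2 on tray)"
    P=cloud(f);H=hsv(f);out={}
    for k,(lo,hi) in LIDS.items():
        m=((H[...,0]>=lo)&(H[...,0]<=hi)&(H[...,1]>120)&(H[...,2]>60)&(((P[...,2]>.085)&(P[...,2]<.115))|((P[...,2]>.18)&(P[...,2]<.215)))).astype(np.uint8)
        n,l,s,c=cv2.connectedComponentsWithStats(m)
        out[k]=[(s[i,4],c[i].round(1),ray(f,*c[i],np.nanmedian(P[l==i][:,2])).round(4)) for i in range(1,n) if s[i,4]>60]
    return out
E
python3 - <<'E'
from h import *
t=load("top");s=load("scene")
def crop(f,x0,y0,w=100,h=75): # in 512 coords
    return cv2.resize(f["image"][y0:y0+h,x0:x0+w,::-1],(400,300),interpolation=cv2.INTER_CUBIC)
cv2.imwrite("pics/c1.png",np.vstack([np.hstack([crop(t,335,165),crop(s,115,205)]),np.hstack([crop(t,135,135),crop(s,290,130)])]))
for k,v in jars(t).items(): print(k,v)
P=cloud(t);H=hsv(t)
def box(m):
    m=m.astype(np.uint8);n,l,st,c=cv2.connectedComponentsWithStats(m);i=1+np.argmax(st[1:,4]);return l==i
# run card: blue board + white; mask z<0.02 in region
reg=np.zeros(H.shape[:2],bool);reg[180:245,95:145]=1
m=box(reg&(H[...,2]>90))
c=max(cv2.findContours(m.astype(np.uint8),0,2)[0],key=cv2.contourArea)
q=cv2.boxPoints(cv2.minAreaRect(c));print("card",[ray(t,*p,.004).round(3) for p in q],np.mean([ray(t,*p,.004) for p in q],0))
# scanner
reg[:]=0;reg[170:240,355:405]=1
for lo,hi in((.072,.09),(.05,.072),(.02,.05)):
    m=reg&(P[...,2]>lo)&(P[...,2]<hi); x=P[m]; print("scan",lo,m.sum(),x.mean(0).round(3) if m.any() else 0, np.ptp(x,axis=0).round(3) if m.any() else 0)
E
```

```text
a [(np.int32(267), array([311.6, 198.4]), array([ 0.4895, -0.1826,  0.1003]))]
b [(np.int32(269), array([296.6, 159.2]), array([ 0.6057, -0.1423,  0.1001]))]
c [(np.int32(1458), array([466.6, 105.5]), array([ 0.7588, -0.6571,  0.0872])), (np.int32(269), array([354.5, 152.5]), array([ 0.6218, -0.3131,  0.1   ]))]
card [array([0.524, 0.457, 0.004]), array([0.536, 0.355, 0.004]), array([0.405, 0.338, 0.004]), array([0.394, 0.44 , 0.004])] [0.46471242 0.39719627 0.004     ]
scan 0.072 588 [ 0.466 -0.393  0.081] [0.137 0.07  0.018]
scan 0.05 240 [ 0.492 -0.38   0.064] [0.149 0.086 0.022]
scan 0.02 148 [ 0.482 -0.373  0.037] [0.168 0.06  0.03 ]
```

View pics/c1.png

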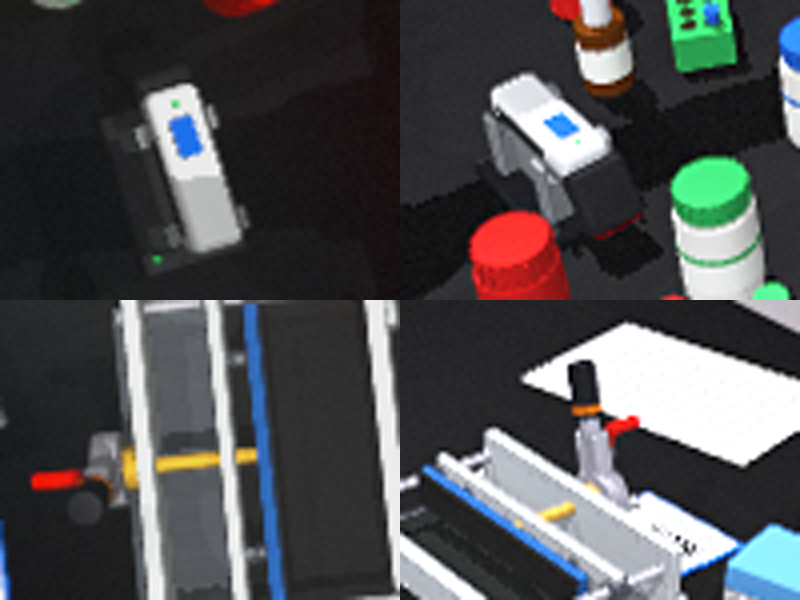

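The crop shows the scanner with its white body at (190,165) and the dark nose towards +x (up in the top view). The ratchet grip is near upright, with the red tab on its outer side at scene crop (620,425). Now I'll fit the frames.

Run:
```python
from h import *
t=load("top");s=load("scene");P=cloud(t);H=hsv(t);S=cloud(s);HS=hsv(s)
def rect(m,z,name,f=t):
    n,l,st,_=cv2.connectedComponentsWithStats(m.astype(np.uint8));i=1+np.argmax(st[1:,4])
    c=max(cv2.findContours((l==i).astype(np.uint8),0,1)[0],key=cv2.contourArea)
    pts=np.array([ray(f,*p,z)[:2] for p in c[:,0]],np.float32)*1000
    r=cv2.minAreaRect(pts);q=cv2.boxPoints(r)
    e=[q[1]-q[0],q[2]-q[1]];L=max(e,key=np.linalg.norm)
    print(name,"n",st[i,4],"c",np.round(r[0],1),"size",np.round(sorted(r[1]),1),"longaxis yaw %.4f"%np.arctan2(L[1],L[0])); return l==i
R=lambda y0,y1,x0,x1:np.pad(np.ones((y1-y0,x1-x0),bool),((y0,384-y1),(x0,512-x1)))
rect(R(180,240,365,400)&(H[...,2]>120)&(P[...,2]>.07),.081,"scanner")
rect(R(120,235,150,280)&(H[...,0]>100)&(H[...,0]<125)&(H[...,1]>140)&(P[...,2]>.14),.154,"blue bar")
rect(R(120,225,222,250)&(P[...,2]>.147)&(P[...,2]<.162),.154,"fixed bar")
rect(R(120,235,150,280)&(P[...,2]>.09)&(P[...,2]<.106),.1,"tray")
for nm,Q,HH in(("top",P,H),("scene",S,HS)):
    near=(Q[...,0]>.45)&(Q[...,0]<.75)&(Q[...,1]>.2)&(Q[...,1]<.4)&(Q[...,2]>.165)
    red=near&((HH[...,0]<8)|(HH[...,0]>172))&(HH[...,1]>150)&(HH[...,2]>80)
    blk=near&(HH[...,2]<70)&(Q[...,2]>.19)
    for k,m in(("red",red),("blk",blk)):
        x=Q[m]
        if len(x):print(nm,k,len(x),"min",x.min(0).round(3),"max",x.max(0).round(3),"mean",x.mean(0).round(3))
    # ratchet cloud by height slabs
    for a in(.12,.14,.16,.18,.2,.22,.24,.26):
        m=(Q[...,0]>.45)&(Q[...,0]<.75)&(Q[...,1]>.235)&(Q[...,1]<.29)&(Q[...,2]>a)&(Q[...,2]<a+.02)
        if m.sum(): x=Q[m];print("  slab",a,m.sum(),x.mean(0).round(3),x.min(0).round(3),x.max(0).round(3))
m=R(180,245,105,140)&(P[...,2]<.015)&(H[...,2]<100)&(H[...,1]<120)
rect(cv2.morphologyEx((R(190,222,112,130)&(H[...,2]<130)).astype(np.uint8),cv2.MORPH_CLOSE,np.ones((5,5))),.005,"code")
rect(R(185,240,100,142)&(P[...,2]<.02)&(H[...,2]>80),.004,"board")
```

```text
scanner n 525 c [ 462.3 -395.5] size [ 38.7 122. ] longaxis yaw 0.2820
blue bar n 252 c [566.2 135.2] size [  9.9 208.5] longaxis yaw 0.0833
fixed bar n 455 c [573.1  48.7] size [ 17.  214.3] longaxis yaw 0.0838
tray n 2183 c [568.9 107. ] size [249.5 269.5] longaxis yaw -1.4873
top red 52 min [0.536 0.25  0.189] max [0.551 0.287 0.232] mean [0.544 0.27  0.2  ]
top blk 95 min [0.508 0.23  0.219] max [0.542 0.254 0.258] mean [0.523 0.241 0.247]
  slab 0.12 4 [0.554 0.24  0.138] [0.531 0.237 0.137] [0.577 0.243 0.139]
  slab 0.14 39 [0.569 0.244 0.153] [0.531 0.235 0.143] [0.582 0.257 0.16 ]
  slab 0.16 37 [0.562 0.243 0.166] [0.537 0.235 0.16 ] [0.574 0.256 0.18 ]
  slab 0.18 63 [0.547 0.257 0.194] [0.53  0.235 0.18 ] [0.558 0.287 0.2  ]
  slab 0.2 28 [0.545 0.262 0.205] [0.54  0.237 0.2  ] [0.55  0.286 0.219]
  slab 0.22 8 [0.538 0.241 0.23 ] [0.535 0.236 0.221] [0.542 0.25  0.24 ]
  slab 0.24 65 [0.521 0.243 0.251] [0.508 0.235 0.241] [0.534 0.254 0.258]
scene red 27 min [0.541 0.255 0.184] max [0.552 0.286 0.202] mean [0.548 0.269 0.196]
scene blk 71 min [0.517 0.228 0.207] max [0.544 0.249 0.255] mean [0.531 0.237 0.237]
  slab 0.12 1 [0.583 0.253 0.137] [0.583 0.253 0.137] [0.583 0.253 0.137]
  slab 0.14 45 [0.572 0.243 0.152] [0.537 0.235 0.142] [0.587 0.254 0.16 ]
  slab 0.16 53 [0.557 0.243 0.169] [0.532 0.236 0.16 ] [0.574 0.262 0.18 ]
  slab 0.18 71 [0.549 0.252 0.192] [0.532 0.235 0.18 ] [0.563 0.29  0.199]
  slab 0.2 25 [0.543 0.245 0.209] [0.535 0.236 0.201] [0.549 0.281 0.22 ]
  slab 0.22 30 [0.536 0.242 0.23 ] [0.516 0.235 0.22 ] [0.543 0.252 0.24 ]
  slab 0.24 21 [0.529 0.242 0.248] [0.514 0.235 0.241] [0.538 0.251 0.253]
code n 47 c [479.3 400.6] size [18.8 51.4] longaxis yaw 0.1619
board n 1396 c [464.5 397.1] size [102.6 132.2] longaxis yaw 0.1304
```

```bash
cat >> h.py <<'E'
PI=np.pi
YAW=.0835; ex=np.array([-np.cos(YAW),-np.sin(YAW),0]); ey=np.array([np.sin(YAW),-np.cos(YAW),0]); O=np.array([.5685,.107,0])
def sh(x,y,z): return O+x*ex+y*ey+np.array([0,0,z])
E
python3 - <<'E'
from h import *
t=load("top");s=load("scene")
a=cv2.resize(t["image"][185:240,98:148,::-1],(400,440),interpolation=cv2.INTER_CUBIC)
b=cv2.resize(s["image"][215:270,220:270,::-1],(400,440),interpolation=cv2.INTER_CUBIC)
cv2.imwrite("pics/c2.png",np.hstack([a,b]))
from plant import robot
o=[PI,0,.282]; c=np.array([.4623,-.3955,0]); 
f=np.array([np.cos(.282),np.sin(.282),0])
c=c-.004*f
robot.goto([.3,-.55,.3],o)
robot.goto(c+[0,0,.2],o)
robot.move_straight(c+[0,0,.069],.08,contact_N=6)
print(robot.sense()["tcp_pos"],robot.sense()["wrist_force"])
robot.grip(0,40)
q=robot.sense();print(q["t"],q["opening"],q["gripper_force"],q["tcp_pos"])
robot.move_straight(c+[0,0,.20],.1)
q=robot.sense();print(q["t"],q["opening"],q["gripper_force"],q["wrist_force"],q["torque"])
f=robot.grab_frame("scene");pickle.dump(f,open("pics/scene1.pkl","wb"))
cv2.imwrite("pics/s1.png",cv2.resize(f["image"][150:300,80:280,::-1],(800,600),interpolation=cv2.INTER_CUBIC))
E
```

```text
[ 0.45871568 -0.39684752  0.06950338] [ 0.25052829  0.45382842 -0.50260214]
4.0167 0.4568614047355587 42.552135586738586 [ 0.4587095  -0.39694165  0.06941153]
5.475 0.4582265985179602 42.1273809671402 [-0.35942703 -0.45860631 -1.92632051] [-0.01720077  0.02213304  0.05436165]
```

View pics/c2.png

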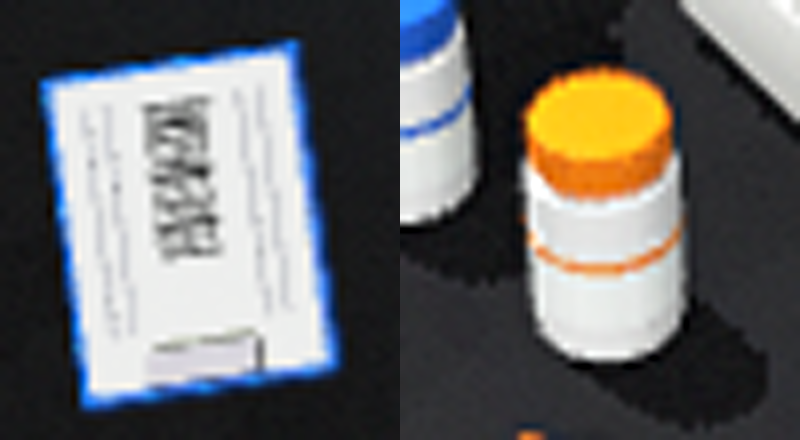

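View pics/s1.png

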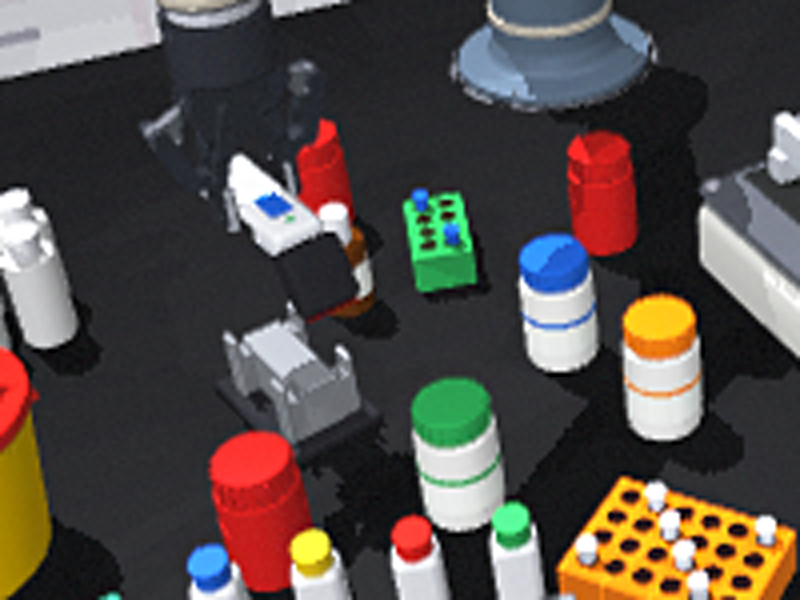

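The card's barcode is centred at crop (182,180), which is top px (120.3,207.1), and the orange-lidded white jar is confirmed as jar_b. The lift crop shows the scanner held level and the cradle empty at (295,370).

Run:
```python
from h import *
t=load("top"); s=load("scene",1);S=cloud(s);H=hsv(s)
code=ray(t,120.3,207.1,.005);print("code",code)
m=(H[...,2]>150)&(S[...,0]>.38)&(S[...,0]<.55)&(S[...,1]<-.33)&(S[...,1]>-.46)&(S[...,2]>.195)&(S[...,2]<.225)&(H[...,1]<60)
x=S[m];A=np.c_[x[:,:2]-x[:,:2].mean(0),np.ones(len(x))]
for _ in range(3):
    p,*_r=np.linalg.lstsq(A,x[:,2],rcond=None); k=abs(A@p-x[:,2])<.004; A,x=A[k],x[k]
print("plane",len(x),p, "mean",x.mean(0))
from plant import robot
y=.13; f=np.array([np.cos(y),np.sin(y),0])
b=code-.137*f; tc=b-.004*f; tc[2]=.139
o=[PI,0,y]
robot.goto([.40,-.25,.32],[PI,0,.2])
robot.goto([tc[0],tc[1],.30],o)
robot.move_straight(tc,.15)
for d in(0,):
    robot.sleep(.3)
    fr=robot.grab_frame("scene");pickle.dump(fr,open("pics/scene2.pkl","wb"));ft=robot.grab_frame("top");pickle.dump(ft,open("pics/top2.pkl","wb"))
robot.sleep(1.8)
q=robot.sense();print(q["t"],q["tcp_pos"],tc,q["tcp_rot"],q["opening"])
C=lambda im:cv2.resize(im[...,::-1],(400,400),interpolation=cv2.INTER_CUBIC)
p=proj(fr,code).astype(int);print(p);p[0]=min(p[0],450);p2=proj(ft,code).astype(int)
cv2.imwrite("pics/s2.png",np.hstack([C(fr["image"][p[1]-60:p[1]+60,p[0]-60:p[0]+60]),C(ft["image"][p2[1]-50:p2[1]+70,p2[0]-60:p2[0]+60])]))
```

```text
code [0.48196275 0.40039101 0.005     ]
plane 209 [-0.02683654  0.01807993  0.20895629] mean [ 0.47717127 -0.39189295  0.20914238]
12.025 [0.34214715 0.38210532 0.13899781] [0.34215253 0.3821126  0.139     ] [3.14156784e+00 2.03231123e-06 1.30043191e-01] 0.45709006480262704
[357 189]
```

View pics/s2.png

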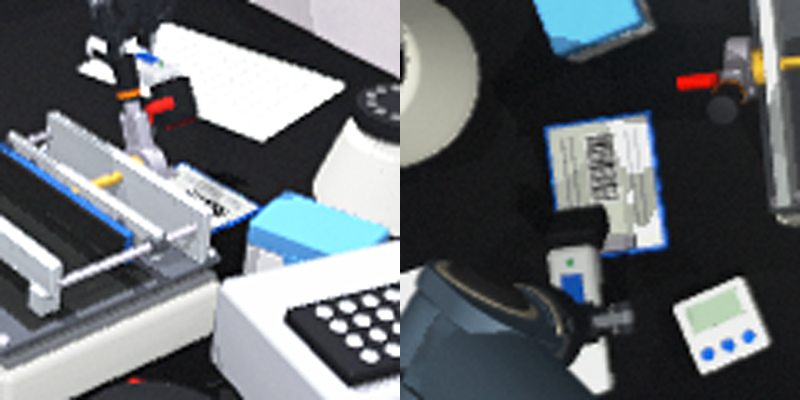

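The right half shows the nose at (577,228) below the barcode at (602,168). The left offset is about what parallax predicts, so I'll check it numerically before returning.

Run:
```python
from h import *
t=load("top",2);P=cloud(t);H=hsv(t);code=np.array([.482,.4004,.005]);y=.13
F=np.array([[np.cos(y),np.sin(y)],[-np.sin(y),np.cos(y)]])
L=(P[...,:2]-code[:2])@F.T
m=(L[...,0]>-.2)&(L[...,0]<.05)&(abs(L[...,1])<.06)&(P[...,2]>.03)&(P[...,2]<.17)
for nm,k in(("white",m&(H[...,2]>130)&(P[...,2]>.14)&(L[...,0]>-.16)),("dark nose",m&(H[...,2]<60)&(L[...,0]>-.09))):
    print(nm,k.sum(),"fwd",L[k][:,0].min(),L[k][:,0].max(),"lat",np.percentile(L[k][:,1],[2,50,98]),"z",np.percentile(P[k][:,2],[2,50,98]))
for a in np.arange(-.15,-.08,.01):
    k=m&(H[...,2]>110)&(P[...,2]>.14)&(L[...,0]>a)&(L[...,0]<a+.01)
    if k.sum():print(round(a,3),k.sum(),L[k][:,1].min().round(4),L[k][:,1].max().round(4),P[k][:,2].mean().round(4))
```

```text
white 201 fwd -0.1596431658458525 -0.07570076069180774 lat [-0.01894003 -0.004858    0.01592612] z [0.14366403 0.15136636 0.1590776 ]
dark nose 200 fwd -0.07890381942628444 -0.04042403589101977 lat [-0.0238748  -0.00577138  0.01963831] z [0.10564267 0.13456421 0.14647792]
-0.13 6 -0.018 -0.0024 0.1476
-0.12 30 -0.02 0.003 0.1519
-0.11 47 -0.0212 0.0174 0.1525
-0.1 50 -0.0197 0.0179 0.1518
-0.09 52 -0.0204 0.0187 0.15
```

Run:
```python
from h import *
from plant import robot
o=[PI,0,.282]; f=np.array([np.cos(.282),np.sin(.282),0]); c=np.array([.4623,-.3955,0])-.004*f
p=robot.sense()["tcp_pos"]
robot.move_straight([p[0],p[1],.30],.2)
robot.goto([.40,-.25,.32],[PI,0,.2])
robot.goto(c+[0,0,.2],o)
robot.move_straight(c+[0,0,.085],.15)
print(robot.move_straight(c+[0,0,.0693],.04,contact_N=6),robot.sense()["tcp_pos"])
robot.grip(.75)
robot.sleep(.2)
robot.grip(1.0)
robot.move_straight(c+[0,0,.2],.15)
robot.goto([.4,-.38,.4],o)
q=robot.sense();print(q["t"],q["wrist_force"])
for n in("top","scene"):
    fr=robot.grab_frame(n);pickle.dump(fr,open(f"pics/{n}3.pkl","wb"))
    print(n,jars(fr))
fs=load("scene",3);ft=load("top",3)
C=lambda im:cv2.resize(im[...,::-1],(400,300),interpolation=cv2.INTER_CUBIC)
cv2.imwrite("pics/s3.png",np.hstack([C(fs["image"][200:290,110:230]),C(ft["image"][130:280,280:480])]))
```

```text
True [ 0.45896663 -0.39656835  0.06946006]
20.2 [ 0.11041647  0.76455276 -0.78428583]
top {'a': [(np.int32(265), array([311.6, 198.3]), array([ 0.4896, -0.1828,  0.1002]))], 'b': [(np.int32(269), array([296.6, 159.2]), array([ 0.6056, -0.1423,  0.1001]))], 'c': [(np.int32(1487), array([467.4, 105.1]), array([ 0.7599, -0.6598,  0.0871])), (np.int32(267), array([354.5, 152.5]), array([ 0.6218, -0.3131,  0.0999]))]}
scene {'a': [(np.int32(182), array([218. , 215.2]), array([ 0.5004, -0.1865,  0.0985]))], 'b': [(np.int32(211), array([244.4, 231.1]), array([ 0.6156, -0.1464,  0.0985]))], 'c': [(np.int32(254), array([192.4, 252.3]), array([ 0.633 , -0.3162,  0.099 ])), (np.int32(520), array([101.2, 321. ]), array([ 0.7482, -0.5809,  0.0859])), (np.int32(112), array([ 63.9, 326.8]), array([ 0.7242, -0.6612,  0.086 ])), (np.int32(630), array([ 28.9, 355.5]), array([ 0.7702, -0.7344,  0.0859])), (np.int32(245), array([ 63.4, 353.9]), array([ 0.8018, -0.6667,  0.0859]))]}
```

View pics/s3.png

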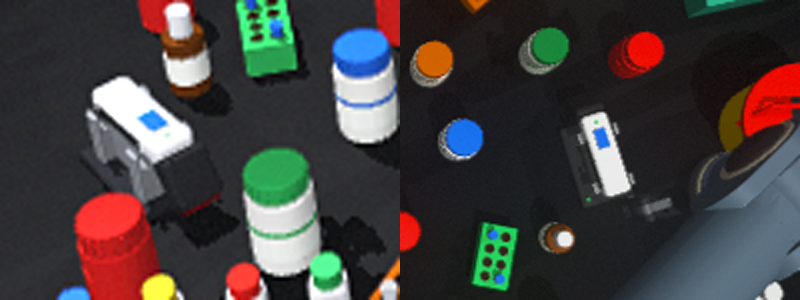

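The scanner is home, seated between its lips in both views, and the three jars have not moved. Next is the first jar.

```bash
cat >> h.py <<'E'
OJ=[PI,0,YAW]
def find(robot,k):
    P=[j for j in jars(robot.grab_frame("top"))[k] if j[2][1]>-.5 and j[0]<700]
    return max(P,key=lambda j:j[0])[2]
def pick_place(robot,k,X,Yj=.0134):
    j=find(robot,k);print(k,"at",j)
    assert abs(j[2]-.1)<.006
    robot.grip(1.0)
    robot.goto([j[0],j[1],.22],OJ)
    robot.move_straight([j[0],j[1],.093],.15,contact_N=8)
    robot.grip(0,45); q=robot.sense();print(" grip",q["opening"],q["gripper_force"],q["tcp_pos"],q["t"])
    robot.move_straight([j[0],j[1],.32],.25)
    p=sh(X,Yj,0)
    robot.goto(p+[0,0,.32],OJ)
    robot.move_straight(p+[0,0,.205],.15)
    c=robot.move_straight(p+[0,0,.188],.03,contact_N=4)
    q=robot.sense();print(" down",c,q["tcp_pos"],q["wrist_force"])
    robot.grip(.8);robot.sleep(.15);robot.grip(1.0)
    robot.move_straight(p+[0,0,.32],.25);print(" t",robot.sense()["t"])
E
python3 - <<'E'
from h import *
from plant import robot
pick_place(robot,"a",-.068)
robot.goto([.45,-.2,.36],OJ)
for n in("top","scene"):
    fr=robot.grab_frame(n);pickle.dump(fr,open(f"pics/{n}4.pkl","wb"))
print(jars(load("top",4))["a"])
fs=load("scene",4);ft=load("top",4)
C=lambda im:cv2.resize(im[...,::-1],(400,300),interpolation=cv2.INTER_CUBIC)
cv2.imwrite("pics/s4.png",np.hstack([C(fs["image"][140:245,245:385]),C(ft["image"][115:235,140:300])]))
E
```

```text
a at [ 0.4897 -0.1826  0.1005]
 grip 0.6148512041540596 46.351293325424194 [ 0.49044994 -0.18285408  0.09408285] 23.0667
 down True [0.63776266 0.09932374 0.19415748] [-0.31162228 -1.47866834  4.03441379]
 t 28.1167
[(np.int32(324), array([211.8, 144.3]), array([0.6365, 0.0983, 0.2003]))]
```

View pics/s4.png

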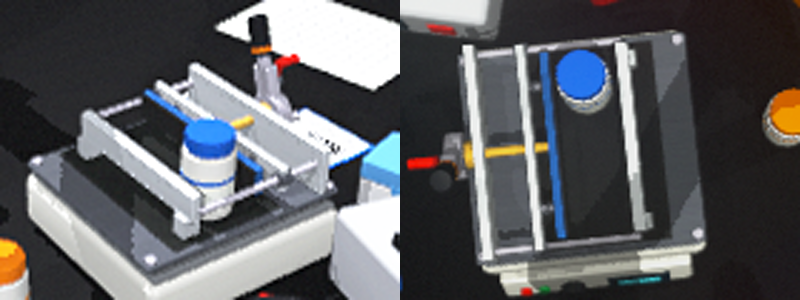

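The blue jar stands upright in the slot at the far end, right (582,80), within about 1.5 mm of target. I'll place the other two the same way.

Run:
```python
from h import *
from plant import robot
pick_place(robot,"b",0)
pick_place(robot,"c",.068)
robot.goto([.45,-.2,.36],OJ)
for n in("top","scene"):
    fr=robot.grab_frame(n);pickle.dump(fr,open(f"pics/{n}5.pkl","wb"))
for k,v in jars(load("top",5)).items():
    for j in v:
        if j[2][1]>-.5: d=j[2]-O;print(k,j[2],"shaker",d@ex,d@ey)
fs=load("scene",5);ft=load("top",5)
C=lambda im:cv2.resize(im[...,::-1],(400,300),interpolation=cv2.INTER_CUBIC)
cv2.imwrite("pics/s5.png",np.hstack([C(fs["image"][140:245,245:385]),C(ft["image"][115:235,140:300])]))
# IK feasibility of the stroke with the tool tilted along fraction of the handle angle
from scipy.spatial.transform import Rotation as Ro
for fr in(.5,1.0):
  for th in(-.8,-.4,0,.4,.8):
    x,z=.098*np.sin(th),.138+.098*np.cos(th)
    R=Ro.from_rotvec(ey*th*fr)*Ro.from_euler("xyz",[PI,0,YAW+PI/2])
    R2=Ro.from_rotvec(ey*th*fr)*Ro.from_euler("xyz",[PI,0,YAW-PI/2])
    print(fr,th,[None if (q:=robot.inverse_kinematics(sh(x,-.139,z),r.as_euler("xyz"))) is None else np.round(q,2).tolist() for r in(R,R2)])
```

```text
b at [ 0.6057 -0.1422  0.1001]
 grip 0.6129578209740493 46.62720322608948 [ 0.60638327 -0.14250356  0.09414516] 32.1
 down True [0.57006852 0.09373515 0.19415946] [-0.97630915 -0.9141061   4.00802453]
 t 36.8833
c at [ 0.6218 -0.3131  0.1008]
 grip 0.6119381780459219 46.79030656814575 [ 0.62236761 -0.31363338  0.09432371] 40.1167
 down True [0.50244967 0.0881394  0.19422887] [-1.46025158  0.08877068  6.2148904 ]
 t 45.5
a [0.6393 0.0987 0.2003] shaker -0.06986108079513959 0.01417601460689765
b [0.5795 0.0961 0.2001] shaker -0.010052582164026536 0.01177945634719598
c [0.5031 0.0872 0.1999] shaker 0.06682351932880987 0.014276458402285022
0.5 -0.8 [[-0.72, 0.76, 0.59, 1.31, -0.43, 1.6, -0.02], [0.16, 0.99, -1.19, 1.23, 0.6, 1.73, 2.3]]
0.5 -0.4 [[-0.84, 0.59, 0.65, 1.52, -0.38, 1.36, -0.04], [0.23, 0.82, -1.18, 1.44, 0.6, 1.51, 2.27]]
0.5 0 [[-1.15, 0.5, 0.95, 1.74, -0.44, 1.13, 0.02], [0.29, 0.64, -1.18, 1.66, 0.62, 1.26, 2.22]]
0.5 0.4 [[-1.37, 0.35, 1.02, 1.97, -0.32, 0.82, -0.11], [0.34, 0.48, -1.17, 1.88, 0.68, 1.0, 2.11]]
0.5 0.8 [[-1.62, 0.27, 1.16, 2.18, -0.17, 0.49, -0.3], [0.33, 0.36, -1.16, 2.09, 0.89, 0.77, 1.85]]
1.0 -0.8 [[-0.32, 0.92, -0.1, 1.0, -0.17, 1.99, -0.33], None]
1.0 -0.4 [[-0.76, 0.69, 0.61, 1.38, -0.41, 1.6, -0.03], [0.19, 0.92, -1.18, 1.31, 0.54, 1.7, 2.29]]
1.0 0 [[-1.15, 0.5, 0.95, 1.74, -0.44, 1.13, 0.02], [0.29, 0.64, -1.18, 1.66, 0.62, 1.26, 2.22]]
1.0 0.4 [[-1.56, 0.3, 1.15, 2.1, -0.23, 0.56, -0.22], [0.34, 0.38, -1.16, 2.01, 0.86, 0.82, 1.93]]
1.0 0.8 [[-1.64, 0.18, 0.96, 2.41, 1.69, 0.31, -2.24], [-1.6, 0.17, 0.91, 2.41, 1.68, 0.33, 0.91]]
```

View pics/s5.png

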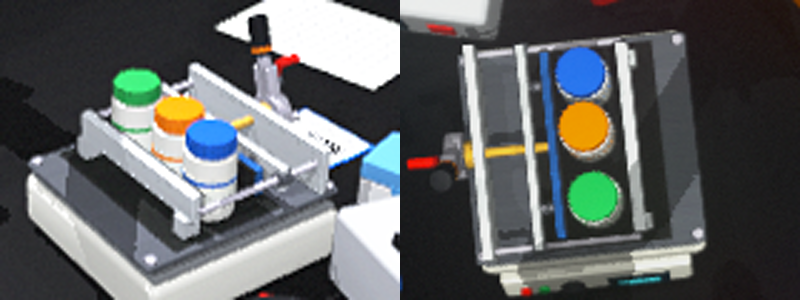

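All three stand upright in a row between the bars (right crop: blue (580,75), orange (585,128), green (593,197)). Orange was pushed 10 mm along the row against blue, which is still fine. Next I'll flip the pawl lever.

```bash
cat >> h.py <<'E'
from scipy.spatial.transform import Rotation as Ro
def att(th=0,out=0):
    "tool down, jaws along shaker x; th: leaned with the handle, out: body leaned away from the tray"
    return (Ro.from_rotvec(ey*th)*Ro.from_rotvec(ex*out)*Ro.from_euler("xyz",[PI,0,YAW+PI/2])).as_euler("xyz")
E
python3 - <<'E'
from h import *
from plant import robot
s=load("scene",5);S=cloud(s);H=hsv(s)
near=(abs((S-O)@ex)<.1)&((S-O)@ey<-.14)&((S-O)@ey>-.2)&(S[...,2]>.165)
red=near&((H[...,0]<8)|(H[...,0]>172))&(H[...,1]>150);d=S[red]-O;print("tab",red.sum(),(d@ex).mean(),(d@ey).min(),(d@ey).max(),d[:,2].mean())
A=att(0,.45); robot.grip(0,30)
robot.goto(sh(-.03,-.25,.36),A)
robot.goto(sh(-.028,-.20,.26),A)
robot.move_straight(sh(-.028,-.176,.195),.08,contact_N=6)
print(robot.sense()["t"],robot.sense()["tcp_pos"],sh(-.028,-.176,.195))
f0=robot.sense()["wrist_force"]
for x in np.arange(-.022,.0131,.005):
    c=robot.move_straight(sh(x,-.176,.195),.03,contact_N=25); df=robot.sense()["wrist_force"]-f0
    print(round(x,3),c,(df@ex).round(1),(df@ey).round(1),df[2].round(1))
    if c: break
for n in("top","scene"):
    fr=robot.grab_frame(n);pickle.dump(fr,open(f"pics/{n}6.pkl","wb"))
fs=load("scene",6);ft=load("top",6)
C=lambda im:cv2.resize(im[...,::-1],(400,300),interpolation=cv2.INTER_CUBIC)
cv2.imwrite("pics/s6.png",np.hstack([C(fs["image"][120:195,310:410]),C(ft["image"][145:220,110:210])]))
E
```

```text
tab 29 0.0073078317407168384 -0.17974907450577382 -0.15012195919885654 0.1960185620749368
51.1083 [0.58208449 0.28502122 0.19544417] [0.58172352 0.28472208 0.195     ]
-0.022 False 1.3 0.1 0.0
-0.017 False -0.3 -0.6 -0.4
-0.012 False -0.1 -0.4 -1.6
-0.007 False 0.6 0.7 0.7
-0.002 False -1.8 0.3 0.8
0.003 False 0.1 -0.1 0.2
0.008 False -0.4 0.6 0.0
0.013 False -2.5 1.3 0.3
```

View pics/s6.png

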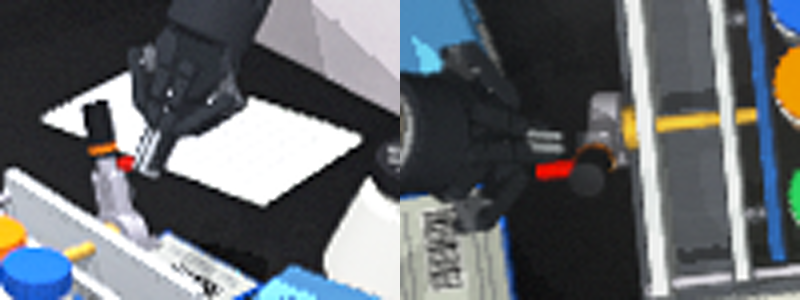

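The fingertips are on the far side of the red tab (left (130,163), right (555,170)). I'll measure the lever and handle angles.

```bash
cat >> h.py <<'E'
def ratchet(k,pr=True):
    out={}
    for n in("scene","top"):
        f=load(n,k);S=cloud(f);H=hsv(f);x=(S-O)@ex;y=(S-O)@ey;z=S[...,2]
        near=(abs(x)<.13)&(y<-.12)&(y>-.19)&(z>.15)
        red=near&((H[...,0]<8)|(H[...,0]>172))&(H[...,1]>150)&(H[...,2]>70)
        org=near&(H[...,0]>8)&(H[...,0]<22)&(H[...,1]>150)&(H[...,2]>70)&(y>-.16)
        for c,m in(("tab",red),("ring",org)):
            if m.sum()>3: out[n,c]=(int(m.sum()),x[m].mean().round(4),y[m].mean().round(4),z[m].mean().round(4),"ang",np.arctan2(x[m].mean(),z[m].mean()-.138).round(3))
    for a,b in out.items():print(a,*b)
E
python3 - <<'E'
from h import *
for k in(5,6):ratchet(k)
E
```

```text
('scene', 'tab') 29 0.0073 -0.1625 0.196 ang 0.125
('scene', 'ring') 16 0.0203 -0.1317 0.216 ang 0.255
('top', 'tab') 54 0.0112 -0.1653 0.1999 ang 0.179
('top', 'ring') 13 0.0093 -0.126 0.1786 ang 0.226
('scene', 'tab') 11 0.0256 -0.1613 0.1911 ang 0.45
('scene', 'ring') 19 0.0249 -0.1315 0.2153 ang 0.311
('top', 'tab') 39 0.0305 -0.1694 0.1956 ang 0.487
('top', 'ring') 16 0.0108 -0.1291 0.1859 ang 0.222
```

The tab went from -0.15 to +0.15 rad relative to the handle, so it is set to tighten. Now one trial stroke of the ratchet.

```bash
cat >> h.py <<'E'
RG=.098
def hp(th,r=RG): return sh(r*np.sin(th),-.139,.138+r*np.cos(th))
def arc(robot,a,b,vel,lim):
    n=int(np.ceil(abs(b-a)/.4));mx=0
    for th in np.linspace(a,b,n+1)[1:]:
        c=robot.move_straight(hp(th),vel,attitude=att(th*.5),contact_N=lim)
        q=robot.sense();F=abs(q["wrist_force"]@ex);mx=max(mx,F)
        if c:
            d=q["tcp_pos"]-O;return np.arctan2(d@ex,d[2]-.138),mx
    return None,mx
def snap(robot,k):
    for n in("top","scene"):
        pickle.dump(robot.grab_frame(n),open(f"pics/{n}{k}.pkl","wb"))
def bars(k):
    t=load("top",k);P=cloud(t);H=hsv(t);x=(P-O)@ex;y=(P-O)@ey;z=P[...,2]
    b=(abs(x)<.1)&(z>.146)&(z<.162)
    blue=b&(y>-.06)&(y<0.02)&(H[...,0]>100)&(H[...,0]<125)&(H[...,1]>140)
    # carriage bar: white strip behind the blue bar
    w=b&(H[...,1]<60)&(H[...,2]>120)&(y>-.085)&(y<y[blue].mean()-.008)
    print("blue y mean %.4f"%y[blue].mean(),"n",blue.sum(),"carriage y mean %.4f"%y[w].mean(),"n",w.sum())
    for kk,v in jars(t).items():
        for j in v:
            if j[2][1]>-.05: d=j[2]-O;print(kk,(d@ex).round(4),(d@ey).round(4),j[2][2])
E
python3 - <<'E'
from h import *
from plant import robot
bars(6)
A=att(0,.45)
robot.move_straight(sh(-.01,-.176,.195),.1)
robot.move_straight(sh(-.04,-.22,.30),.2)
th=.33
robot.grip(1.0)
robot.goto(hp(th,.24),att(th*.5))
robot.move_straight(hp(th),.15,attitude=att(th*.5),contact_N=10)
robot.grip(.5,30)
q=robot.sense();print(q["t"],q["opening"],q["tcp_pos"],hp(th),q["joint_pos"].round(2))
print("back",arc(robot,th,-.85,.12,30))
q=robot.sense();print(q["t"],q["joint_pos"].round(2))
print("drive",arc(robot,-.85,.85,.10,35))
q=robot.sense();print(q["t"],q["joint_pos"].round(2))
snap(robot,7);bars(7);ratchet(7)
fs=load("scene",7);ft=load("top",7)
C=lambda im:cv2.resize(im[...,::-1],(400,300),interpolation=cv2.INTER_CUBIC)
cv2.imwrite("pics/s7.png",np.hstack([C(fs["image"][110:230,255:415]),C(ft["image"][115:235,120:280])]))
E
```

```text
blue y mean -0.0286 n 228 carriage y mean -0.0543 n 254
a -0.0698 0.0141 0.2
b -0.0103 0.0118 0.1999
c 0.0668 0.0143 0.2005
58.025 0.4997816356490085 [0.52460981 0.24302664 0.23065915] [0.52526141 0.24286715 0.23071215] [-1.26  0.34  0.91  1.93 -0.29  0.86 -0.14]
back (None, np.float64(1.011056033641469))
59.425 [-0.77  0.81  0.71  1.29 -0.51  1.65  0.04]
drive (None, np.float64(0.7894638197461047))
61.8417 [-1.61  0.24  1.11  2.2  -0.07  0.45 -0.41]
blue y mean -0.0248 n 228 carriage y mean -0.0498 n 252
a -0.0699 0.0144 0.1998
b -0.0101 0.0141 0.2
c 0.0668 0.0143 0.2005
('scene', 'tab') 15 0.0441 -0.1717 0.1728 ang 0.903
('scene', 'ring') 12 0.0546 -0.1297 0.1969 ang 0.747
('top', 'tab') 11 0.0507 -0.1754 0.1881 ang 0.791
('top', 'ring') 15 0.02 -0.1257 0.171 ang 0.545
```

View pics/s7.png

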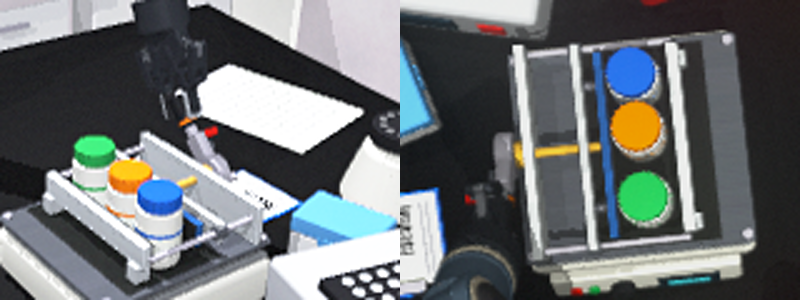

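The stroke worked: the bar moved 4 mm towards the jars, the lever stayed on tighten, and the jars are upright (right (632,72), (637,125), (643,198)). I'll continue, watching the bar after each stroke.

Run:
```python
from h import *
from plant import robot
for k in(8,9):
    print("back",arc(robot,.85,-.85,.12,30))
    print("drive",arc(robot,-.85,.85,.10,35),robot.sense()["t"])
    snap(robot,k);bars(k)
```

```text
back (None, np.float64(1.11349098374451))
drive (None, np.float64(0.6815144999730618)) 66.4833
blue y mean -0.0196 n 229 carriage y mean -0.0443 n 249
a -0.0696 0.0198 0.2001
b -0.0102 0.0195 0.2
c 0.0669 0.0194 0.2001
back (None, np.float64(0.7752080206772021))
drive (None, np.float64(0.42053503000630466)) 71.125
blue y mean -0.0186 n 226 carriage y mean -0.0391 n 242
a -0.0697 0.0207 0.2001
b -0.0103 0.0207 0.2002
c 0.0672 0.0204 0.2001
```

Run:
```python
from h import *
from plant import robot
print("back",arc(robot,.85,-.85,.12,30))
r=arc(robot,-.85,.85,.06,22);print("drive",r,robot.sense()["t"],robot.sense()["wrist_force"])
th=r[0] if r[0] is not None else .85
robot.move_straight(hp(th-.05),.05,attitude=att((th-.05)*.5))
snap(robot,10);bars(10);ratchet(10)
```

```text
back (None, np.float64(1.3113500824355093))
drive (None, np.float64(3.0334251460100057)) 76.85 [0.19778579 0.2315594  2.98155588]
blue y mean -0.0186 n 231 carriage y mean -0.0366 n 250
a -0.0698 0.0207 0.2003
b -0.0103 0.0208 0.2002
c 0.0672 0.0204 0.2002
('scene', 'tab') 15 0.0428 -0.1705 0.1738 ang 0.875
('scene', 'ring') 12 0.0536 -0.1315 0.1975 ang 0.733
('top', 'tab') 14 0.0468 -0.1772 0.1773 ang 0.873
('top', 'ring') 17 0.0156 -0.1249 0.1664 ang 0.501
```

Run:
```python
from h import *
from plant import robot
robot.grip(1.0)
robot.move_straight(hp(.8,.24),.12)
robot.goto([.40,-.15,.42],OJ)
robot.sleep(.5);snap(robot,11);bars(11);ratchet(11)
a,b=load("top",0),load("top",11)
print(robot.sense()["t"])
fs=load("scene",11)
C=lambda im:cv2.resize(im[...,::-1],(400,300),interpolation=cv2.INTER_AREA)
cv2.imwrite("pics/s11.png",np.vstack([np.hstack([C(a["image"]),C(b["image"])]),np.hstack([C(fs["image"][110:230,255:415]),C(fs["image"])])]))
```

```text
blue y mean -0.0186 n 229 carriage y mean -0.0366 n 244
a -0.0698 0.0207 0.1998
b -0.0103 0.0206 0.2002
c 0.0673 0.0205 0.2001
('scene', 'tab') 15 0.0433 -0.1709 0.1734 ang 0.885
('scene', 'ring') 16 0.0515 -0.1323 0.1997 ang 0.696
('top', 'tab') 53 0.0455 -0.1651 0.1761 ang 0.874
('top', 'ring') 29 0.0349 -0.1322 0.1864 ang 0.625
81.3833
```

View pics/s11.png

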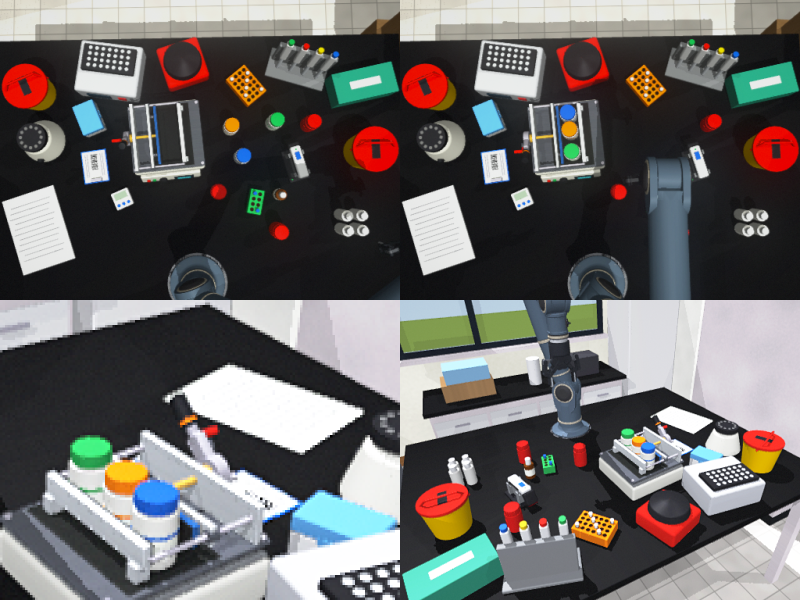

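The jars are clamped upright in the row (bottom left (93,455), (127,485), (157,510)). The scanner is home at bottom right (521,488), the bystanders are where they were, and the robot is clear, so I'm handing in.

```bash
python3 -c "
from plant import robot
print(robot.close_job())"
```

```text
the job is handed in; nothing more can be done
None
```

I handed the job in at about 81 s: I held the scanner on the run card's barcode for about 2 s and laid it back in its cradle (the robot gives no read signal, so the read itself is unconfirmed), then clamped all three jars upright in one row with the pawl lever on tighten and the spring bar pressed back about 7 mm, leaving the other things on the bench alone.

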